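# Rack two copper packing plates in the slot gauge

## Task

Take the two upright copper packing plates out of their wooden stock blocks and lower each one upright into the narrowest slot of the gauge that it will drop into, down to the slot's floor, then slide it along the slot until its edge is up against the dark steel stop bar, and let go. Feel your way gently: the slot block sits somewhere along its base, and nothing may press on the gauge harder than about 35 N. Leave the copper couplings standing about where they are.

Things in the scene. Friction and masses are not known exactly. Their poses are not given: they have to be found in the camera images.
- gauge: slot gauge, fixed to the table: pale wooden base, 150 (x) x 250 (y) x 12 mm high, carrying an aluminium slot block and a dark steel stop bar. Origin on the table, midway along the base's y; the base runs from x = -87 to +63 mm. z up, x along the slots towards the stop bar, y along the row of slots.
- gauge_stop (a point): middle of the top edge of the stop bar's face that looks at the slots: 40 mm to +x of the gauge's origin, 48 mm above the table. The bar is 12 mm thick (x) and 230 mm long (y). The slot block ends 2 mm short of this face.
- gauge_slots (a point): a point on the base, straight above the gauge's origin, at the height of the slot floors (16 mm; sprung rubber pads that give up to 4 mm above 6 N). Slots run along x, 26 mm deep, open at both ends, from x = -50 to +38 mm. Seen from the middle of the slot block: 22 mm wide slot at y = -50 mm, 17 mm wide at 0, 12 mm wide at +50 mm. Top 2 mm bevelled 45 degrees.
- gauge_clamp (a point): a point fixed to the base, above the gauge's origin at the height of the slot block's top (42 mm). The block's middle is clamped anywhere within 20 mm of it along +-y: NOT measured, must be felt or seen. The block is 160 mm long: its upright end faces, 30 mm high and clear, lie 80 mm either side of its middle. It does not shift under allowed forces.
- plate10_center (a point): centre of the thinner copper plate, 50 (x) x 10 (y, thickness) x 75 mm (z, height), 0.33 kg, standing upright in a stock block; its own y axis is across its thickness. It belongs in the 12 mm slot.
- plate15_center (a point): centre of the thicker copper plate, 50 (x) x 15 (y, thickness) x 75 mm (z, height), 0.50 kg, standing upright in a stock block; its own y axis is across its thickness. It belongs in the 17 mm slot.
- stock10: fixed wooden stock block of the thinner plate, 80 x 56 x 24 mm high, origin under its centre; the plate stands in a groove along x, 15 mm wide and 14 mm deep (groove floor 10 mm above the table)
- stock15: fixed wooden stock block of the thicker plate, like the other with a groove 20 mm wide
- coupling_a: loose copper coupling standing upright, 58 mm across, 66 mm high, origin at its foot; leave it alone
- coupling_b: loose copper coupling, 43 mm across, 50 mm high, origin at its foot; leave it alone
- coupling_c: as coupling_b
- coupling_d: as coupling_a
There are look-alikes about, which are no part of the job. Leave any turquoise look-alike of the part that bears plate15_center alone.

How it is judged:
By the outcome, as a careful person would: the job done as asked, in the order asked, and still so for the second after the job is handed in, with the robot touching nothing.
It also fails if it takes over 72 s, if anything falls off the work surface, if the arm or the gripper's body presses on something with over 40 N, if the wrist force passes 120 N, or if a joint passes its speed limit or range.

## Robot

A 6-joint arm with a two-finger parallel gripper is mounted at the origin on the work surface. World frame = base frame: x ahead of the robot, y to its left, z up, the work surface at z = 0. Lengths are in m, angles in rad, forces in N, time in s.
With the tool pointing down it reaches from about 0.4 to 0.825 m from the base axis. Payload 7 kg.
Tool frame: the origin (TCP) lies midway between the tips of the shut fingers; the grasp point (between the pads) lies 19 mm behind it; x points along the fingers, z is the direction in which the jaws open and shut, and the axes are right-handed (so a half turn about x gives the same grasp; the last joint's range is limited). The gripper opens to 88 mm and grips with 3 to 60 N. Pads are 19 mm wide; open, the fingers measure 130 mm over their backs; the gripper's body (78 mm by 193 mm) begins 47 mm behind the grasp point.
Start: joints at [1.508, 0.359, 0.012, 0, -1.224, -0.288], TCP at [0.232, 0.634, 0.227] pointing down, gripper open.
Joint ranges: [-3.07, 3.07], [-1.43, 2.12], [-1.02, 1.25], [-3.03, 1.67], [-3.05, -0], [-3.03, 3.03]. Speed limits (rad/s): [2.39, 2.39, 3.01, 3.14, 3.14, 3.14].

## Interface

Orientations are given as a 3x3 rotation matrix whose columns are the frame's x, y, z axes.
In Python, from station import robot gives the robot as it stands. The module is installed in compiled form; this text tells all that it offers.
- The arm moves only by the tool apply_moves, never from a script. Its argument "moves" is a list of rows, each a list of 3 entries, a list of its own where there are three numbers: the shift along the tool's x, y, z in mm, then the turn, a rotation vector about the tool's x, y, z in rad, then the opening, from 0 (shut) to 1 (fully open). A call has 1 to 12 rows; each row shifts and turns the commanded pose from where the row before left it, along the tool's axes as they then stand; what a row does not reach is not made up. A row lasts 1/12 s, in which the tool goes at most 41.7 mm and 7.16 degrees, less where a joint would pass 70% of its speed; a pose out of reach is approached as far as the arm can. A call with a gripper value outside its range is refused whole. The fingers move at their own pace and stop on an object; the grip force is fixed at half the most. Time passes only in rows, so rows that do not move let the fingers close. It gives the time, the measured TCP pose, the force and the opening at its end, in the units of the state.
- robot.observe(): the state, without advancing time (a new reading comes with each control period).
- robot.camera(name): name is "side" or "top"; returns a dict with "image" (480x640x3 uint8, red, green, blue), "depth" (480x640 float32, m along the optical axis (not along the pixel's ray), 0 where there is no reading), "fovy" (degrees; the focal length in pixels is half the picture's height over the tangent of half this angle, whatever the lens; pixels are square), "cx", "cy" (the principal point, pixels), "rvec" (rotation vector, rad) and "tvec" (3), from world to camera coordinates, as OpenCV has them. Camera axes: x right, y down, z forward; pixel columns grow to the right and rows downward; lengths in m; the calibration is good to about 2 mm. A picture is of the moment at which its call begins.
- robot.finish_job(): hands the job in, once; it reports no verdict.
The state is a dict: "time": time; "joint_pos": joint angles; "dq": joint speeds; "effort": joint torques, N m; "eef_pos": TCP position; "orientation": TCP orientation; "ft_force": force on the tool from outside, world axes, zero at the start; "torque": the same for the moment, N m; "opening": opening from 0.0 (shut) to 1.0 (fully open).
Only numpy, scipy, OpenCV 4.12 (cv2) and the standard library are available. Lean on these libraries where they do the work, as an engineer would, in place of code of your own. Each camera call takes 0.05 s, during which the arm holds its last target.

## Working session

There is one attempt and no reset: what is moved stays moved. The work goes in short steps, Python scripts to look and compute and a tool call to move; the robot and the scene stay as the last step left them, time stands still between calls to the robot, and variables do not carry over. Pictures are saved under pics/ and viewed, and the job is handed in when it is done.

Besides the shell and the picture viewer there is one more tool, called after "Request:" as a command line: name --argument value ..., lists and objects as JSON in quotes. apply_moves: Moves the arm, as the interface text tells. Its arguments: {"type":"object","properties":{"moves":{"type":"array"}},"required":["moves"]}

```bash
mkdir -p pics
cat > h.py <<'E'
import numpy as np, cv2
from station import robot
def cam(n):
    c=robot.camera(n); h=c["image"].shape[0]
    f=h/2/np.tan(np.radians(c["fovy"])/2)
    c["f"]=f;c["R"]=cv2.Rodrigues(np.array(c["rvec"],float))[0];c["t"]=np.array(c["tvec"],float).ravel()
    return c
def pts(c):
    d=c["depth"];v,u=np.mgrid[:d.shape[0],:d.shape[1]]
    P=np.stack([(u-c["cx"])/c["f"]*d,(v-c["cy"])/c["f"]*d,d],-1)
    W=(P-c["t"])@c["R"]; W[d==0]=np.nan
    return W
def ray(c,u,v,z):
    r=c["R"].T@np.array([(u-c["cx"])/c["f"],(v-c["cy"])/c["f"],1]);o=-c["R"].T@c["t"]
    return o+r*(z-o[2])/r[2]
def save(n,im): cv2.imwrite("pics/"+n,cv2.cvtColor(im,cv2.COLOR_RGB2BGR))
E
python3 - <<'E'
from h import *
for n in("top","side"):
    c=cam(n);save(n+"0.png",c["image"]);print(n,c["fovy"],c["cx"],c["cy"],c["rvec"],c["tvec"],-c["R"].T@c["t"],[k for k in c])
    np.savez(n+"0.npz",**c)
s=robot.observe();print(s)
E
```

```text
top 50.613424194389395 313.08720290377806 240.09231034847306 [ 2.17515093 -2.17416799  0.05262346] [0.0328481  0.59498446 0.95072712] [0.52635356 0.01146391 0.9908522 ] ['image', 'depth', 'fovy', 'cx', 'cy', 'rvec', 'tvec', 'f', 'R', 't']
side 51.56324046555235 321.9308998395939 243.18617556293287 [ 0.12426221 -2.80200496  1.31087011] [0.56718171 0.05964355 1.08977677] [0.48594531 0.8468517  0.74804092] ['image', 'depth', 'fovy', 'cx', 'cy', 'rvec', 'tvec', 'f', 'R', 't']
{'time': 0.1, 'joint_pos': array([ 1.50813438e+00,  3.59322143e-01,  1.11676984e-02, -2.93790846e-04,
       -1.22411030e+00, -2.88098915e-01]), 'dq': array([ 0.00040132, -0.00203945,  0.00120828,  0.00194188,  0.00106087,
        0.00148061]), 'effort': array([-2.35283667e-03, -5.84165418e+01,  2.93753135e+01,  7.01557294e+00,
        1.01927260e-02, -4.51185815e-05]), 'eef_pos': array([0.2318199 , 0.63348447, 0.22572208]), 'orientation': array([[-3.67721986e-04,  9.39077196e-01, -3.43706102e-01],
       [-1.44821917e-03, -3.43706265e-01, -9.39076092e-01],
       [-9.99998884e-01,  1.52442841e-04,  1.48637795e-03]]), 'ft_force': array([ 0.38957498, -0.40172369,  0.65604974]), 'torque': array([-0.02335251,  0.01425355,  0.04216974]), 'opening': 0.9987167231345713}
```

View pics/top0.png

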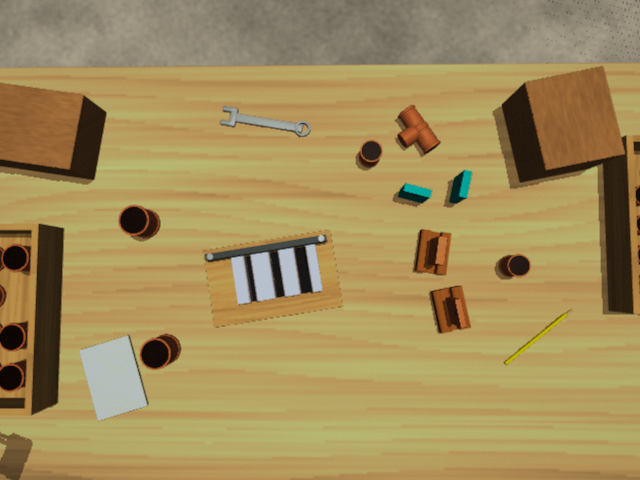

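View pics/side0.png

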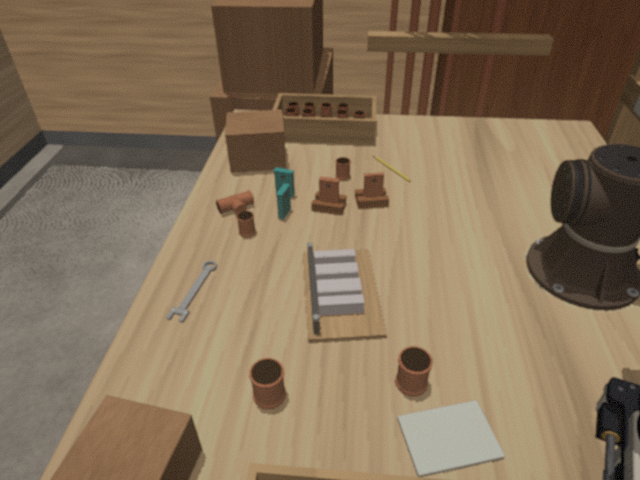

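```bash
cat > crop.py <<'E'
from h import *
t=dict(np.load("top0.npz"));s=dict(np.load("side0.npz"))
a=cv2.resize(t["image"][215:345,395:495],None,fx=4,fy=4,interpolation=cv2.INTER_NEAREST)
b=cv2.resize(t["image"][220:340,195:350],None,fx=4,fy=4,interpolation=cv2.INTER_NEAREST)
save("c1.png",a);save("c2.png",b)
save("c3.png",cv2.resize(s["image"][150:350,260:400],None,fx=4,fy=3,interpolation=cv2.INTER_NEAREST))
W=pts(t)
for n,(r0,r1,c0,c1) in dict(p1=(225,280,410,460),p2=(280,340,425,475)).items():
    w=W[r0:r1,c0:c1];rr=w[...,2]
    m=(rr>.06);q=w[m];print(n,m.sum(),q.min(0),q.max(0),np.median(q[:,2]))
    im=t["image"][r0:r1,c0:c1]
    k=m&(np.abs(rr-.085)<.006)
    v,u=np.nonzero(k);
    bx=cv2.minAreaRect(np.stack([u,v],1).astype(np.float32));
    pc=w[k][:,:2];print("top pts",k.sum(),cv2.minAreaRect((pc*1000).astype(np.float32)),np.median(w[k][:,2]))
    k=(rr>.018)&(rr<.03);print("stock",cv2.minAreaRect((w[k][:,:2]*1000).astype(np.float32)),np.median(w[k][:,2]))
w=W[220:340,195:350];z=w[...,2]
for lo,hi in((.009,.015),(.038,.044),(.046,.052)):
    k=(z>lo)&(z<hi);print(lo,k.sum(),cv2.minAreaRect((w[k][:,:2]*1000).astype(np.float32)),np.median(z[k]))
E
python3 crop.py
```

```text
p1 320 [ 0.54650787 -0.20733838  0.06000177] [ 0.59715514 -0.18543446  0.08937677] 0.0836770556863407
top pts 256 ((572.1516723632812, -196.24400329589844), (16.220924377441406, 49.895748138427734), 81.087890625) 0.08427954871300145
stock ((572.4636840820312, -196.52774047851562), (56.40559005737305, 80.16653442382812), 81.70677185058594) 0.023358507480417526
p2 258 [ 0.43662163 -0.23744415  0.06007208] [ 0.48620042 -0.21891282  0.08915128] 0.08331788657261695
top pts 180 ((461.65478515625, -228.20115661621094), (49.86298370361328, 11.100513458251953), 11.11435604095459) 0.08424617205448437
stock ((463.8469543457031, -228.12652587890625), (80.56565856933594, 57.56536102294922), 10.745421409606934) 0.023367983631094234
0.009 5013 ((521.9953002929688, 111.84054565429688), (149.89920043945312, 249.94456481933594), 9.356491088867188) 0.011624767968505147
0.038 2548 ((535.3675537109375, 110.03311920166016), (101.74954223632812, 218.8064422607422), 9.405109405517578) 0.041181604860998866
0.046 648 ((540.9010620117188, 114.99333190917969), (89.6727523803711, 229.5369110107422), 9.277091026306152) 0.04780278024942216
```

View pics/c1.png

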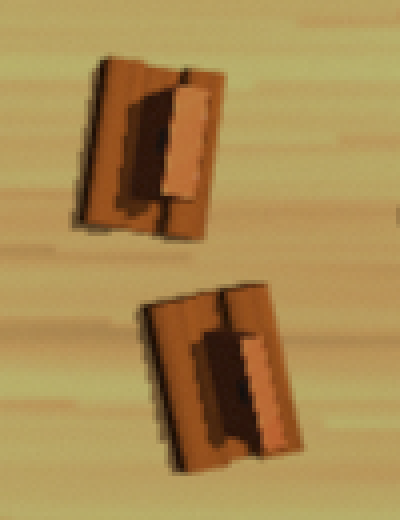

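View pics/c2.png

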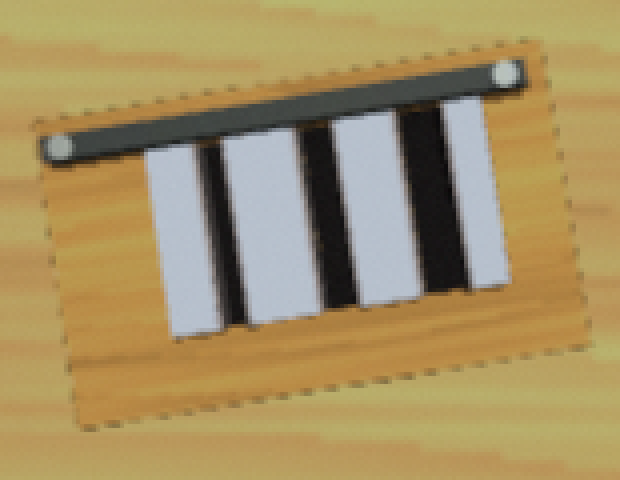

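View pics/c3.png

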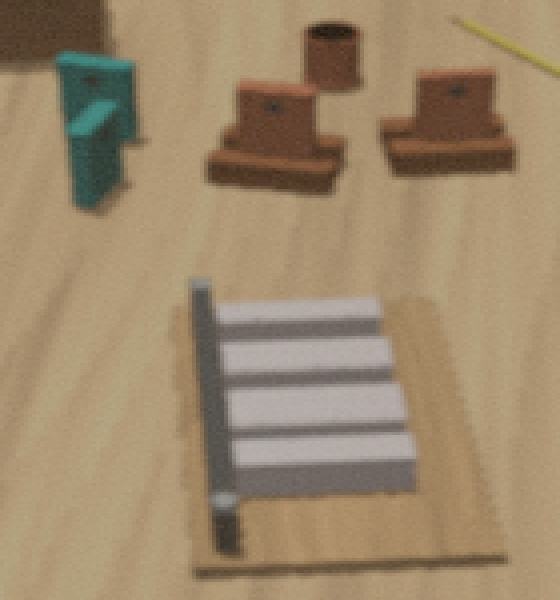

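```bash
cat > g.py <<'E'
from h import *
t=dict(np.load("top0.npz"));W=pts(t)
th=np.radians(9.35);ex=np.array([np.cos(th),np.sin(th)]);ey=np.array([-ex[1],ex[0]])
w=W[220:340,195:350];z=w[...,2];im=t["image"][220:340,195:350].astype(int)
k=(z>.009)&(z<.0155);g=w[k][:,:2]*1000
X=g@ex;Y=g@ey;print("base x",X.min(),X.max(),"y",Y.min(),Y.max())
gy=(Y.min()+Y.max())/2;gx=X.max()-63;gx2=X.min()+87;print(gx,gx2,gy)
gx=(gx+gx2)/2
k=(z>.038)&(z<.044)&(im.min(2)>120);g=w[k][:,:2]*1000;X=g@ex-gx;Y=g@ey-gy
m=(X<37);print("block",k.sum(),np.percentile(X,[0,1,99,100]),np.percentile(Y,[0,1,99,100]))
# profile: ray casting every bright pixel to z=42 plane, brightness vs y
v,u=np.mgrid[:120,:155];
P=np.array([[ray(t,195+b,220+a,.042)[:2]*1000 for b in range(155)] for a in range(120)])
X=P@ex-gx;Y=P@ey-gy;B=im.min(2)
for y in np.arange(-92,110,1.):
    q=(X>-40)&(X<30)&(abs(Y-y)<.5);print(int(y),int(B[q].mean()),end=" | ")
print()
for x in np.arange(-60,60,1.):
    q=(abs(X-x)<.5)&(((Y>20)&(Y<40)));print(int(x),int(B[q].mean()),end=" | ")
print("origin world",gx*ex+gy*ey)
# bar
k=(z>.0455)&(z<.052)&(im.max(2)<110);g=w[k][:,:2]*1000;X=g@ex-gx;Y=g@ey-gy
print("bar",np.percentile(X,[0,2,98,100]),np.percentile(Y,[0,2,98,100]))
E
python3 g.py
```

```text
base x 458.2751711296468 608.1881666074295 y -99.42846773579099 150.51916603808033
545.1881666074295 545.2751711296469 25.54534915114467
block 2406 [-49.56586587 -48.46736823  37.17207213  38.0534948 ] [-91.94391819 -90.9714158   66.89289595  68.31703346]
-92 126 | -91 169 | -90 177 | -89 183 | -88 182 | -87 182 | -86 182 | -85 182 | -84 182 | -83 182 | -82 183 | -81 182 | -80 183 | -79 182 | -78 183 | -77 182 | -76 180 | -75 172 | -74 155 | -73 112 | -72 70 | -71 32 | -70 14 | -69 17 | -68 18 | -67 20 | -66 20 | -65 20 | -64 19 | -63 20 | -62 20 | -61 20 | -60 19 | -59 20 | -58 20 | -57 19 | -56 20 | -55 19 | -54 21 | -53 28 | -52 52 | -51 89 | -50 128 | -49 157 | -48 176 | -47 180 | -46 182 | -45 183 | -44 182 | -43 182 | -42 182 | -41 182 | -40 182 | -39 183 | -38 182 | -37 182 | -36 183 | -35 182 | -34 182 | -33 183 | -32 182 | -31 182 | -30 183 | -29 183 | -28 182 | -27 183 | -26 182 | -25 182 | -24 182 | -23 176 | -22 166 | -21 128 | -20 88 | -19 44 | -18 18 | -17 20 | -16 20 | -15 20 | -14 20 | -13 20 | -12 20 | -11 19 | -10 19 | -9 20 | -8 20 | -7 27 | -6 41 | -5 48 | -4 81 |
[... 1508 characters left out ...]
9 | -4 114 | -3 116 | -2 111 | -1 134 | 0 105 | 1 136 | 2 105 | 3 138 | 4 101 | 5 149 | 6 113 | 7 127 | 8 103 | 9 130 | 10 113 | 11 121 | 12 116 | 13 123 | 14 119 | 15 106 | 16 131 | 17 108 | 18 124 | 19 113 | 20 134 | 21 102 | 22 118 | 23 114 | 24 138 | 25 102 | 26 121 | 27 127 | 28 116 | 29 116 | 30 107 | 31 146 | 32 114 | 33 115 | 34 113 | 35 124 | 36 106 | 37 137 | 38 89 | 39 75 | 40 44 | 41 40 | 42 53 | 43 61 | 44 66 | 45 66 | 46 65 | 47 65 | 48 66 | 49 66 | 50 66 | 51 66 | 52 67 | 53 69 | 54 70 | 55 71 | 56 70 | 57 70 | 58 69 | 59 72 | origin world [533.83766855 113.78699943]
bar [39.78505191 40.0151342  51.77094135 52.06973912] [-113.86077494 -108.55057571  104.74122839  114.76064432]
```

```bash
cat > go.py <<'E'
# usage: go.py x y z(mm) jaw_angle_deg : shift in tool axes (current orientation), and then turn
import sys
from h import *
s=robot.observe();x,y,z,a=map(float,sys.argv[1:5])
R=np.array(s["orientation"]);p=np.array(s["eef_pos"])*1000
d=R.T@(np.array([x,y,z])-p)
ja=np.degrees(np.arctan2(R[1,2],R[0,2]));da=(a-ja+90)%180-90
print("t",round(s["time"],2),"pos",p.round(2),"jaw",round(ja,2),"shift",d.round(2),"len",np.linalg.norm(d).round(1),"turn_x",-np.radians(da).round(4),"F",np.round(s["ft_force"],2),"op",round(s["opening"],3),"tilt",R[:,0].round(4))
zt=np.array([0,0,-1]);print("tilt fix rotvec(tool)",(R.T@np.cross(R[:,0],zt)).round(4))
E
python3 go.py 572 -196 200 81
```

```text
t 0.1 pos [231.82 633.48 225.72] jaw -110.1 shift [ 26.8  604.55 661.99] len 896.9 turn_x -0.1938 F [ 0.39 -0.4   0.66] op 0.999 tilt [-4.0e-04 -1.4e-03 -1.0e+00]
tilt fix rotvec(tool) [-0.      0.0015 -0.0002]
```

Request:
apply_moves --moves '[[[1,25,27.5],[0,0,0],1],[[1,25,27.5],[0,0,0],1],[[1,25,27.5],[0,0,0],1],[[1,25,27.5],[0,0,0],1],[[1,25,27.5],[0,0,0],1],[[1,25,27.5],[0,0,0],1],[[1,25,27.5],[0,0,0],1],[[1,25,27.5],[0,0,0],1],[[1,25,27.5],[0,0,0],1],[[1,25,27.5],[0,0,0],1],[[1,25,27.5],[0,0,0],1],[[1,25,27.5],[0,0,0],1]]'

```text
time: 1.1
eef_pos: [0.4003, 0.219, 0.2145]
orientation: [[-0.0, 0.939, -0.343], [0.0, -0.343, -0.939], [-1.0, -0.0, -0.0]]
ft_force: [1.0, -0.1, -0.5]
opening: 1.002
```

Request:
apply_moves --moves '[[[1,25,27.5],[0,0,0],1],[[1,25,27.5],[0,0,0],1],[[1,25,27.5],[0,0,0],1],[[1,25,27.5],[0,0,0],1],[[1,25,27.5],[0,0,0],1],[[1,25,27.5],[0,0,0],1],[[1,25,27.5],[0,0,0],1],[[1,25,27.5],[0,0,0],1],[[1,25,27.5],[0,0,0],1],[[1,25,27.5],[0,0,0],1],[[1,25,27.5],[0,0,0],1],[[0,0,0],[-0.1,0,0],0.5]]'

```text
time: 2.1
eef_pos: [0.5557, -0.1626, 0.2023]
orientation: [[-0.002, 0.967, -0.253], [-0.001, -0.253, -0.967], [-1.0, -0.001, 0.001]]
ft_force: [0.3, 0.8, 0.0]
opening: 0.964
```

```bash
python3 go.py 572 -196 200 81
```

```text
t 2.1 pos [ 555.7  -162.6   202.25] jaw -104.66 shift [ 2.26 24.22 28.18] len 37.2 turn_x -0.0988 F [0.29 0.83 0.05] op 0.964 tilt [-0.0017 -0.0011 -1.    ]
tilt fix rotvec(tool) [0.     0.0015 0.0014]
```

Request:
apply_moves --moves '[[[0,12,14],[0,0,0],0.5],[[0,12.2,14.2],[0,0,0],0.5],[[10,0,0],[-0.095,0,0],0.5],[[20,0,0],[0,0,0],0.5],[[20,0,0],[0,0,0],0.5],[[0,0,0],[0,0,0],0.5]]'

```text
time: 2.6
eef_pos: [0.5683, -0.1907, 0.1492]
orientation: [[-0.007, 0.988, -0.156], [0.001, -0.156, -0.988], [-1.0, -0.007, -0.0]]
ft_force: [-0.6, -0.8, -0.9]
opening: 0.54
```

```bash
python3 go.py 572 -196 47.5 81
python3 - <<'E'
from h import *
for n in("top","side"):
    c=cam(n)
    i=c["image"][150:350,340:540] if n=="top" else c["image"][80:280,230:430]
    save(n+"1.png",cv2.resize(i,None,fx=3,fy=3))
E
```

```text
t 2.6 pos [ 568.31 -190.72  149.21] jaw -99.0 shift [101.68   5.18   4.67] len 101.9 turn_x 0.0 F [-0.62 -0.76 -0.94] op 0.54 tilt [-0.0069  0.0014 -1.    ]
tilt fix rotvec(tool) [-0.     -0.0003  0.007 ]
```

View pics/top1.png

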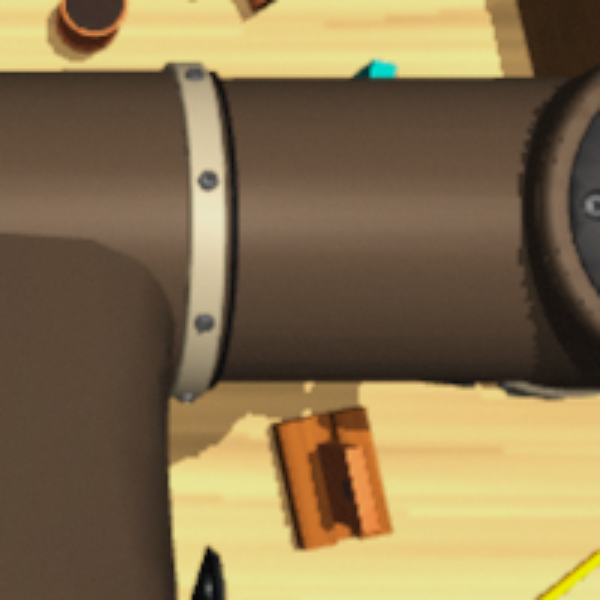

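View pics/side1.png

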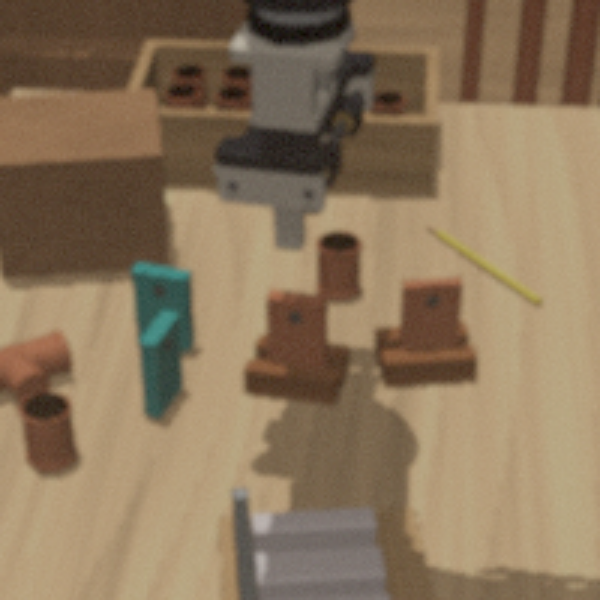

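Request:
apply_moves --moves '[[[0,5.2,4.7],[0,0,0],0.5],[[25,0,0],[0,0,0],0.5],[[0,0,0],[0,0,0],0.5],[[0,0,0],[0,0,0],0.5]]'

```text
time: 3.03
eef_pos: [0.5753, -0.1967, 0.1288]
orientation: [[-0.001, 0.988, -0.155], [-0.0, -0.155, -0.988], [-1.0, -0.001, 0.0]]
ft_force: [0.0, 0.2, 0.4]
opening: 0.503
```

```bash
python3 go.py 572 -196 47.5 81
```

```text
t 3.03 pos [ 575.28 -196.68  128.79] jaw -98.93 shift [81.29 -3.24 -0.18] len 81.4 turn_x 0.0013 F [0.05 0.17 0.41] op 0.503 tilt [-1.2e-03 -1.0e-04 -1.0e+00]
tilt fix rotvec(tool) [-0.      0.0003  0.0012]
```

Request:
apply_moves --moves '[[[10,-3.2,-0.2],[0,0,0],0.5],[[20,0,0],[0,0,0],0.5],[[20,0,0],[0,0,0],0.5],[[20,0,0],[0,0,0],0.5],[[11,0,0],[0,0,0],0.5],[[0,0,0],[0,0,0],0.5],[[0,0,0],[0,0,0],0.5],[[0,0,0],[0,0,0],0.5]]'

```text
time: 3.7
eef_pos: [0.5733, -0.1959, 0.0489]
orientation: [[0.002, 0.988, -0.155], [-0.0, -0.155, -0.988], [-1.0, 0.002, 0.0]]
ft_force: [0.1, 0.5, 0.4]
opening: 0.502
```

```bash
python3 go.py 572 -196 47.5 81
python3 - <<'E'
from h import *
c=cam("side");i=c["image"][100:250,250:410];save("side2.png",cv2.resize(i,None,fx=4,fy=4))
E
```

```text
t 3.7 pos [ 573.31 -195.91   48.88] jaw -98.9 shift [ 1.38 -1.28  0.29] len 1.9 turn_x 0.0018 F [0.06 0.45 0.36] op 0.502 tilt [ 1.8e-03 -4.0e-04 -1.0e+00]
tilt fix rotvec(tool) [-0.      0.0001 -0.0019]
```

View pics/side2.png

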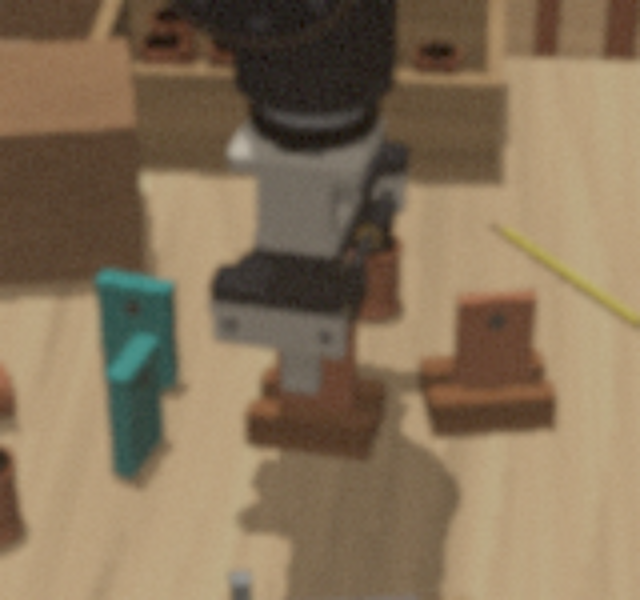

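Request:
apply_moves --moves '[[[1,-1.3,0.3],[0,0,0],0.4],[[0,0,0],[0,0,0],0],[[0,0,0],[0,0,0],0],[[0,0,0],[0,0,0],0],[[0,0,0],[0,0,0],0],[[0,0,0],[0,0,0],0],[[0,0,0],[0,0,0],0]]'

```text
time: 4.33
eef_pos: [0.5711, -0.1959, 0.0468]
orientation: [[0.0, 0.988, -0.155], [-0.0, -0.155, -0.988], [-1.0, 0.0, -0.0]]
ft_force: [-0.8, 0.3, 2.4]
opening: 0.171
```

```bash
python3 go.py 572 -196 47.5 81; python3 -c "
from h import *
s=robot.observe();print(s['torque'])"
```

```text
t 4.33 pos [ 571.14 -195.87   46.77] jaw -98.92 shift [-0.73  0.87 -0.01] len 1.1 turn_x 0.0013 F [-0.83  0.3   2.45] op 0.171 tilt [ 3.e-04 -0.e+00 -1.e+00]
tilt fix rotvec(tool) [ 0.     -0.     -0.0003]
[ 0.24040431  0.04922036 -0.02008678]
```

Request:
apply_moves --moves '[[[-5,0,0],[0,0,0],0],[[-15,0,0],[0,0,0],0],[[-25,0,0],[0,0,0],0],[[-25,0,0],[0,0,0],0],[[0,0,0],[0,0,0],0],[[0,0,0],[0,0,0],0]]'

```text
time: 4.83
eef_pos: [0.5713, -0.1957, 0.1174]
orientation: [[0.002, 0.988, -0.155], [0.0, -0.155, -0.988], [-1.0, 0.002, -0.001]]
ft_force: [-0.2, 0.1, -6.0]
opening: 0.171
```

```bash
python3 go.py 538.7 102.7 100 99.35
python3 - <<'E'
from h import *
c=cam("side");i=c["image"][100:250,250:410];save("side3.png",cv2.resize(i,None,fx=4,fy=4))
E
```

```text
t 4.83 pos [ 571.34 -195.75  117.43] jaw -98.94 shift [  17.47  -78.66 -289.74] len 300.7 turn_x -0.3192 F [-0.23  0.05 -6.03] op 0.171 tilt [ 1.9e-03  4.0e-04 -1.0e+00]
tilt fix rotvec(tool) [ 0.     -0.0007 -0.0019]
```

View pics/side3.png

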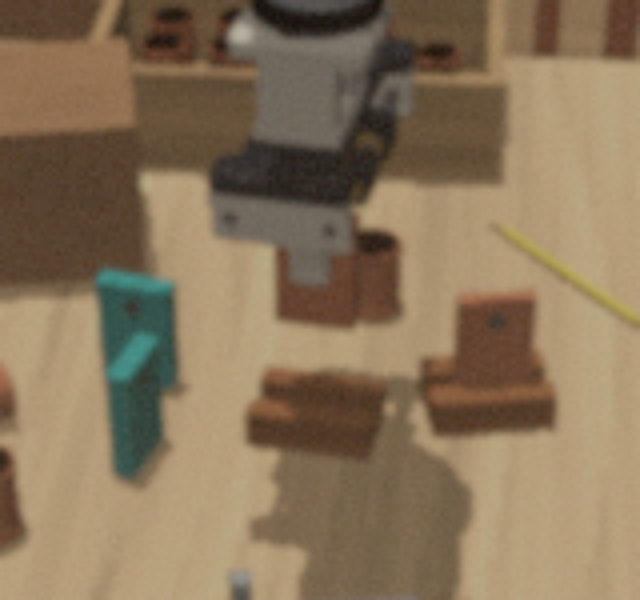

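Request:
apply_moves --moves '[[[0,-4,-15],[0,0,0],0],[[0,-8,-30],[0,0,0],0],[[0,-8,-30],[0,0,0],0],[[0,-8,-30],[0,0,0],0],[[0,-8,-30],[0,0,0],0],[[0,-8,-30],[0,0,0],0],[[0,-8,-30],[0,0,0],0],[[0,-8,-30],[0,0,0],0],[[0,-8,-30],[0,0,0],0],[[0,-6,-20],[0,0,0],0],[[0,-4.6,-14.7],[-0.1,0,0],0],[[0,0,0],[-0.1,0,0],0]]'

```text
time: 5.88
eef_pos: [0.5368, 0.1047, 0.1147]
orientation: [[-0.003, 0.999, 0.051], [-0.001, 0.051, -0.999], [-1.0, -0.003, 0.001]]
ft_force: [0.8, -0.5, -4.6]
opening: 0.168
```

Request:
apply_moves --moves '[[[0,0,0],[-0.1,0,0],0],[[0,0,0],[-0.019,0,0],0],[[0,0,0],[0,0,0],0],[[0,0,0],[0,0,0],0]]'

```text
time: 6.22
eef_pos: [0.5377, 0.102, 0.1156]
orientation: [[-0.002, 0.987, 0.159], [-0.001, 0.159, -0.987], [-1.0, -0.002, 0.001]]
ft_force: [-0.3, 0.3, -4.0]
opening: 0.163
```

```bash
python3 go.py 538.7 102.7 100 99.35
python3 - <<'E'
from h import *
c=cam("side");np.savez("side4.npz",**c);i=c["image"][180:360,250:410];save("side4.png",cv2.resize(i,None,fx=4,fy=3.3))
E
```

```text
t 6.22 pos [537.67 102.02 115.58] jaw -80.85 shift [15.57  1.15 -0.51] len 15.6 turn_x -0.0035 F [-0.27  0.3  -4.01] op 0.163 tilt [-1.7e-03 -8.0e-04 -1.0e+00]
tilt fix rotvec(tool) [-0.      0.0005  0.0018]
```

View pics/side4.png

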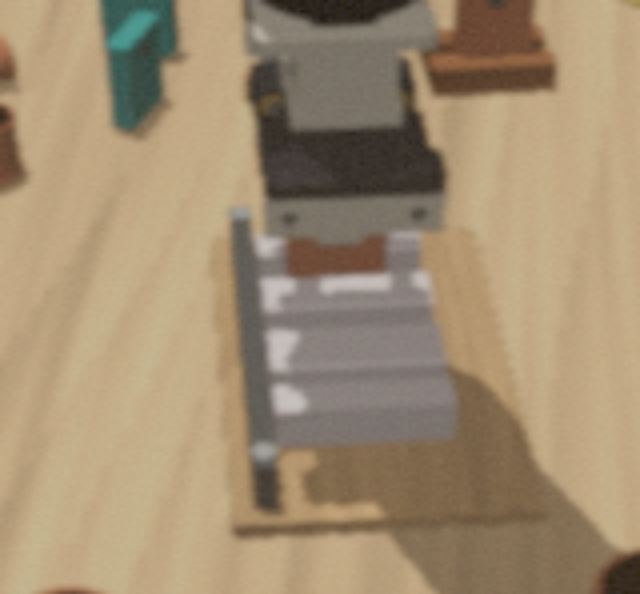

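Request:
apply_moves --moves '[[[3,1.1,-0.5],[-0.0035,0,0],0],[[15,0,0],[0,0,0],0],[[12,0,0],[0,0,0],0],[[3,0,0],[0,0,0],0],[[0,0,0],[0,0,0],0],[[0,0,0],[0,0,0],0],[[0,0,0],[0,0,0],0]]'

```text
time: 6.85
eef_pos: [0.5399, 0.1034, 0.0843]
orientation: [[0.001, 0.986, 0.166], [0.0, 0.166, -0.986], [-1.0, 0.001, -0.0]]
ft_force: [0.1, -0.7, -5.2]
opening: 0.174
```

```bash
python3 go.py 538.7 102.7 53 99.35
python3 - <<'E'
from h import *
c=cam("side");np.savez("side5.npz",**c);i=c["image"][220:340,290:390];save("side5.png",cv2.resize(i,None,fx=6,fy=5,interpolation=cv2.INTER_CUBIC))
W=pts(c);im=c["image"].astype(int)
m=(im[...,0]>im[...,2]*1.6)&(im[...,0]<170)
m[:225]=0;m[330:]=0;m[:,:300]=0;m[:,380:]=0
q=W[m&(W[...,2]>.035)&(W[...,2]<.1)]*1000
print(len(q),np.percentile(q,[5,50,95],axis=0).round(1))
o=np.array([533.84,113.79]);th=np.radians(9.35);ex=np.array([np.cos(th),np.sin(th)]);ey=np.array([-ex[1],ex[0]])
print("gauge y of near face",np.percentile((q[:,:2]-o)@ey,[5,25,50,75,95]),"x",np.percentile((q[:,:2]-o)@ex,[0,2,98,100]))
# block top depth in side view to compare
k=(abs(W[...,2]-.042)<.003)&(im.min(2)>110);k[:220]=0;k[345:]=0
g=W[k][:,:2]*1000;Y=(g-o)@ey;X=(g-o)@ex
k2=(X>-45)&(X<36);print("block y in side",np.percentile(Y[k2],[0,1,99,100]))
print(np.histogram(Y[k2],bins=np.arange(-95,75,2)))
E
```

```text
t 6.85 pos [539.91 103.35  84.29] jaw -80.46 shift [31.28 -1.34  0.45] len 31.3 turn_x 0.0033 F [ 0.09 -0.65 -5.23] op 0.174 tilt [ 1.1e-03  4.0e-04 -1.0e+00]
tilt fix rotvec(tool) [-0.     -0.0002 -0.0012]
202 [[518.2 108.1  49.9]
 [539.3 112.1  61.9]
 [560.4 117.1  73.2]]
gauge y of near face [-4.72366234 -3.21090671 -2.36483889 -1.39200949  0.4631988 ] x [-18.5177519  -18.00857645  51.40409954  51.54560118]
block y in side [-42.21229707 -38.41174412  72.60722701  75.64936202]
(array([ 0,  0,  0,  0,  0,  0,  0,  0,  0,  0,  0,  0,  0,  0,  0,  0,  0,
        0,  0,  0,  0,  0,  0,  0,  0,  0,  1,  5,  9,  7,  9,  8,  8,  7,
        8, 11,  9,  7, 11,  7,  1,  0,  0,  0,  0,  0,  0,  3, 13, 26, 25,
       20, 33, 36, 22, 27, 28, 28, 24, 34, 26, 23, 28, 27, 33, 32,  8,  0,
        0,  0,  0,  3, 19, 28, 33, 34, 25, 28, 33, 31, 29, 32, 29, 38]), array([-95, -93, -91, -89, -87, -85, -83, -81, -79, -77, -75, -73, -71,
       -69, -67, -65, -63, -61, -59, -57, -55, -53, -51, -49, -47, -45,
       -43, -41, -39, -37, -35, -33, -31, -29, -27, -25, -23, -21, -19,
       -17, -15, -13, -11,  -9,  -7,  -5,  -3,  -1,   1,   3,   5,   7,
         9,  11,  13,  15,  17,  19,  21,  23,  25,  27,  29,  31,  33,
        35,  37,  39,  41,  43,  45,  47,  49,  51,  53,  55,  57,  59,
        61,  63,  65,  67,  69,  71,  73]))
```

View pics/side5.png

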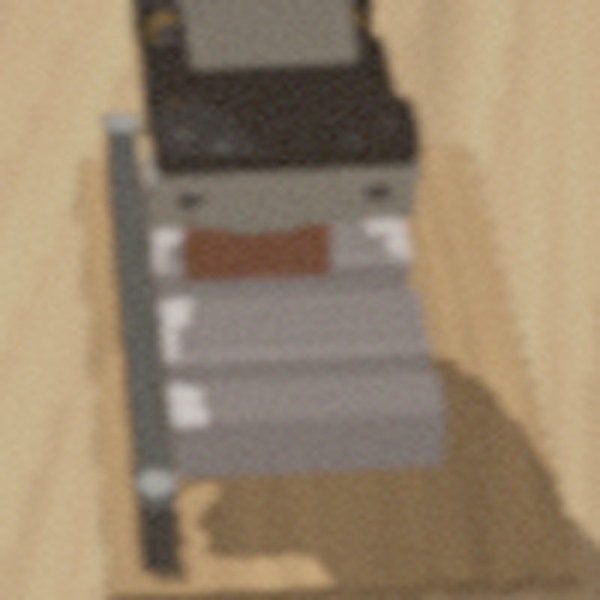

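Request:
apply_moves --moves '[[[2,0,-1],[0.003,0,0],0],[[2,0,0],[0,0,0],0],[[2,0,0],[0,0,0],0],[[1,0,0],[0,0,0],0],[[0,0,0],[0,0,0],0],[[0,0,0],[0,0,0],0]]'

```text
time: 7.4
eef_pos: [0.5391, 0.1042, 0.0765]
orientation: [[-0.0, 0.987, 0.163], [-0.0, 0.163, -0.987], [-1.0, -0.0, 0.0]]
ft_force: [-0.7, -0.4, -4.8]
opening: 0.166
```

```bash
python3 go.py 538.7 102.7 53 99.35
```

```text
t 7.4 pos [539.1  104.15  76.48] jaw -80.62 shift [23.48 -0.63  1.36] len 23.5 turn_x 0.0006 F [-0.67 -0.39 -4.81] op 0.166 tilt [-2.e-04 -1.e-04 -1.e+00]
tilt fix rotvec(tool) [-0.      0.0001  0.0002]
```

Request:
apply_moves --moves '[[[1,0,0],[0,0,0],0],[[1.5,0,0],[0,0,0],0],[[1.5,0,0],[0,0,0],0],[[0,0,0],[0,0,0],0],[[0,0,0],[0,0,0],0]]'

```text
time: 7.82
eef_pos: [0.539, 0.1041, 0.0724]
orientation: [[-0.0, 0.987, 0.163], [-0.0, 0.163, -0.987], [-1.0, -0.0, 0.0]]
ft_force: [0.4, 0.4, -5.5]
opening: 0.172
```

Request:
apply_moves --moves '[[[2,0,0],[0,0,0],0],[[2,0,0],[0,0,0],0],[[2,0,0],[0,0,0],0],[[2,0,0],[0,0,0],0],[[0,0,0],[0,0,0],0],[[0,0,0],[0,0,0],0]]'

```text
time: 8.32
eef_pos: [0.539, 0.1041, 0.0644]
orientation: [[-0.0, 0.987, 0.163], [-0.0, 0.163, -0.987], [-1.0, -0.0, 0.0]]
ft_force: [-0.0, 0.1, -4.5]
opening: 0.172
```

```bash
python3 go.py 538.7 102.7 53 99.35
```

```text
t 8.32 pos [539.01 104.09  64.36] jaw -80.62 shift [11.36 -0.53  1.31] len 11.4 turn_x 0.0006 F [-0.02  0.12 -4.45] op 0.172 tilt [-4.e-04 -3.e-04 -1.e+00]
tilt fix rotvec(tool) [0.     0.0002 0.0004]
```

Request:
apply_moves --moves '[[[2,0,0],[0,0,0],0],[[2,0,0],[0,0,0],0],[[2,0,0],[0,0,0],0],[[2,0,0],[0,0,0],0],[[1,0,0],[0,0,0],0],[[0,0,0],[0,0,0],0],[[0,0,0],[0,0,0],0]]'

```text
time: 8.9
eef_pos: [0.5391, 0.1041, 0.0555]
orientation: [[-0.0, 0.987, 0.163], [-0.0, 0.163, -0.987], [-1.0, -0.0, 0.0]]
ft_force: [-0.9, 0.7, -5.5]
opening: 0.167
```

Now feel for the floor in 1 mm steps.

Request:
apply_moves --moves '[[[1,0,0],[0,0,0],0],[[0,0,0],[0,0,0],0],[[1,0,0],[0,0,0],0],[[0,0,0],[0,0,0],0]]'

```text
time: 9.23
eef_pos: [0.5391, 0.1041, 0.0534]
orientation: [[-0.0, 0.987, 0.163], [-0.0, 0.163, -0.987], [-1.0, -0.0, 0.0]]
ft_force: [0.4, -0.3, -5.6]
opening: 0.169
```

Request:
apply_moves --moves '[[[0.7,0,0],[0,0,0],0],[[0,0,0],[0,0,0],0]]'

```text
time: 9.4
eef_pos: [0.5392, 0.1042, 0.0529]
orientation: [[0.0, 0.987, 0.163], [0.0, 0.163, -0.987], [-1.0, 0.0, -0.0]]
ft_force: [-0.2, 0.1, -5.4]
opening: 0.166
```

Request:
apply_moves --moves '[[[0.5,0,0],[0,0,0],0],[[0,0,0],[0,0,0],0]]'

```text
time: 9.57
eef_pos: [0.5392, 0.1042, 0.0527]
orientation: [[0.0, 0.987, 0.163], [-0.0, 0.163, -0.987], [-1.0, 0.0, 0.0]]
ft_force: [-1.3, 0.2, 0.8]
opening: 0.167
```

Request:
apply_moves --moves '[[[0,1,0],[0,0,0],0],[[0,1.5,0],[0,0,0],0],[[0,1.5,0],[0,0,0],0],[[0,1.5,0],[0,0,0],0],[[0,1,0],[0,0,0],0],[[0,0,0],[0,0,0],0]]'

```text
time: 10.07
eef_pos: [0.5457, 0.1051, 0.0523]
orientation: [[-0.0, 0.987, 0.163], [-0.0, 0.163, -0.987], [-1.0, -0.0, 0.0]]
ft_force: [-3.1, -0.6, 1.4]
opening: 0.167
```

Request:
apply_moves --moves '[[[0,0.7,0],[0,0,0],0],[[0,0,0],[0,0,0],0]]'

```text
time: 10.23
eef_pos: [0.5462, 0.1052, 0.0523]
orientation: [[-0.0, 0.987, 0.163], [-0.0, 0.163, -0.987], [-1.0, -0.0, 0.0]]
ft_force: [-4.8, -1.2, 1.7]
opening: 0.166
```

Request:
apply_moves --moves '[[[0,0.7,0],[0,0,0],0],[[0,0,0],[0,0,0],0]]'

```text
time: 10.4
eef_pos: [0.547, 0.1054, 0.0523]
orientation: [[-0.0, 0.987, 0.163], [-0.0, 0.163, -0.987], [-1.0, -0.0, 0.0]]
ft_force: [-4.1, -1.3, 1.2]
opening: 0.169
```

Request:
apply_moves --moves '[[[0,0.7,0],[0,0,0],0],[[0,0,0],[0,0,0],0]]'

```text
time: 10.57
eef_pos: [0.5477, 0.1056, 0.0524]
orientation: [[0.0, 0.987, 0.163], [-0.0, 0.163, -0.987], [-1.0, 0.0, 0.0]]
ft_force: [-3.9, -0.9, 1.5]
opening: 0.173
```

Request:
apply_moves --moves '[[[0,0.7,0],[0,0,0],0],[[0,0,0],[0,0,0],0]]'

```text
time: 10.73
eef_pos: [0.5484, 0.1057, 0.0523]
orientation: [[0.0, 0.987, 0.163], [0.0, 0.163, -0.987], [-1.0, 0.0, -0.0]]
ft_force: [-4.1, 0.4, 1.5]
opening: 0.175
```

Request:
apply_moves --moves '[[[0,0.7,0],[0,0,0],0],[[0,0,0],[0,0,0],0]]'

```text
time: 10.9
eef_pos: [0.5491, 0.1058, 0.0524]
orientation: [[0.0, 0.987, 0.163], [0.0, 0.163, -0.987], [-1.0, 0.0, -0.0]]
ft_force: [-4.8, -0.6, 2.1]
opening: 0.168
```

Request:
apply_moves --moves '[[[0,0.5,0],[0,0,0],0],[[0,0,0],[0,0,0],0]]'

```text
time: 11.07
eef_pos: [0.5496, 0.1059, 0.0524]
orientation: [[0.0, 0.987, 0.163], [0.0, 0.163, -0.987], [-1.0, 0.0, -0.0]]
ft_force: [-3.6, -0.6, 1.2]
opening: 0.174
```

Request:
apply_moves --moves '[[[0,0.5,0],[0,0,0],0],[[0,0,0],[0,0,0],0]]'

```text
time: 11.23
eef_pos: [0.55, 0.106, 0.0524]
orientation: [[-0.0, 0.987, 0.163], [-0.0, 0.163, -0.987], [-1.0, -0.0, -0.0]]
ft_force: [-4.1, -1.1, 1.7]
opening: 0.167
```

Request:
apply_moves --moves '[[[0,0.5,0],[0,0,0],0],[[0,0,0],[0,0,0],0]]'

```text
time: 11.4
eef_pos: [0.55, 0.1059, 0.0523]
orientation: [[-0.001, 0.987, 0.163], [-0.0, 0.163, -0.987], [-1.0, -0.001, 0.0]]
ft_force: [-5.0, -0.1, 2.9]
opening: 0.169
```

Request:
apply_moves --moves '[[[0,0.5,0],[0,0,0],0],[[0,0,0],[0,0,0],0]]'

```text
time: 11.57
eef_pos: [0.55, 0.1059, 0.0522]
orientation: [[-0.002, 0.987, 0.163], [-0.0, 0.163, -0.987], [-1.0, -0.002, 0.0]]
ft_force: [-7.7, -0.1, 4.3]
opening: 0.168
```

Request:
apply_moves --moves '[[[-0.3,-0.4,0],[0,0,0],0],[[0,0,0],[0,0,0],0],[[0,0,0],[0,0,0],0.3],[[0,0,0],[0,0,0],0.3],[[0,0,0],[0,0,0],0.3],[[0,0,0],[0,0,0],0.3]]'

```text
time: 12.07
eef_pos: [0.5515, 0.1064, 0.053]
orientation: [[0.002, 0.987, 0.163], [0.001, 0.163, -0.987], [-1.0, 0.002, -0.0]]
ft_force: [0.5, 0.1, -0.6]
opening: 0.297
```

Request:
apply_moves --moves '[[[-3,0,0],[0,0,0],0.3],[[-20,0,0],[0,0,0],0.3],[[-30,0,0],[0,0,0],0.3],[[-30,0,0],[0,0,0],0.3],[[-30,0,0],[0,0,0],0.4],[[0,0,0],[0,0,0],0.4],[[0,0,0],[0,0,0],0.5]]'

```text
time: 12.65
eef_pos: [0.5519, 0.1067, 0.1681]
orientation: [[0.005, 0.987, 0.163], [0.002, 0.163, -0.987], [-1.0, 0.005, -0.002]]
ft_force: [0.2, -0.3, -0.7]
opening: 0.423
```

```bash
python3 go.py 461.7 -228.2 160 101.1
python3 - <<'E'
from h import *
c=cam("side");np.savez("side6.npz",**c);i=c["image"][200:350,280:400];save("side6.png",cv2.resize(i,None,fx=5,fy=4,interpolation=cv2.INTER_CUBIC))
E
```

```text
t 12.65 pos [551.88 106.69 168.1 ] jaw -80.61 shift [   6.89 -143.63  315.71] len 346.9 turn_x -0.0299 F [ 0.21 -0.29 -0.67] op 0.423 tilt [ 0.0045  0.0024 -1.    ]
tilt fix rotvec(tool) [ 0.     -0.0016 -0.0048]
```

View pics/side6.png

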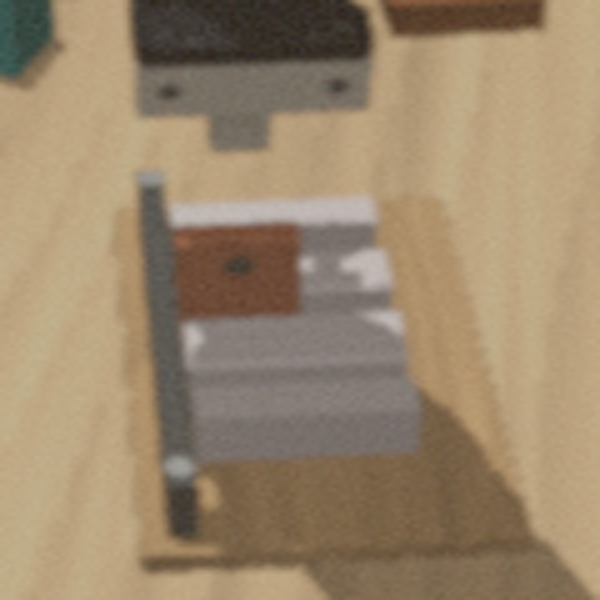

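Request:
apply_moves --moves '[[[0,-6,13],[0,0,0],0.5],[[0,-12,26],[0,0,0],0.5],[[0,-12,26],[0,0,0],0.5],[[0,-14,31],[0,0,0],0.5],[[0,-14,31],[0,0,0],0.5],[[0,-14,31],[0,0,0],0.5],[[0,-14,31],[0,0,0],0.5],[[0,-14,31],[0,0,0],0.5],[[0,-14,31],[0,0,0],0.5],[[0,-14,31],[0,0,0],0.5],[[0,-10,22],[0,0,0],0.5],[[0,-5.6,11.7],[-0.03,0,0],0.5]]'

```text
time: 13.7
eef_pos: [0.458, -0.2313, 0.1643]
orientation: [[-0.003, 0.982, 0.19], [0.0, 0.19, -0.982], [-1.0, -0.003, -0.001]]
ft_force: [-0.6, 0.5, 0.2]
opening: 0.497
```

Request:
apply_moves --moves '[[[20,0,0],[0,0,0],0.5],[[20,0,0],[0,0,0],0.5],[[0,0,0],[0,0,0],0.5],[[0,0,0],[0,0,0],0.5],[[0,0,0],[0,0,0],0.5]]'

```text
time: 14.12
eef_pos: [0.4603, -0.229, 0.1259]
orientation: [[-0.001, 0.981, 0.193], [-0.0, 0.193, -0.981], [-1.0, -0.001, 0.0]]
ft_force: [1.0, -0.0, 0.2]
opening: 0.496
```

```bash
python3 go.py 461.7 -228.2 47.5 101.1
python3 - <<'E'
from h import *
t=cam("top");np.savez("top6.npz",**t);save("top6.png",t["image"])
E
```

```text
t 14.12 pos [ 460.3  -229.02  125.9 ] jaw -78.88 shift [78.4   1.6  -0.55] len 78.4 turn_x 0.0004 F [ 1.03 -0.    0.17] op 0.496 tilt [-7.e-04 -3.e-04 -1.e+00]
tilt fix rotvec(tool) [-0.      0.0002  0.0008]
```

View pics/top6.png

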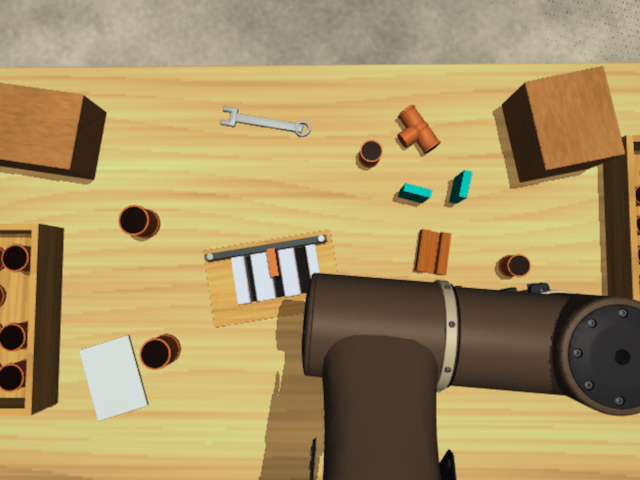

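Request:
apply_moves --moves '[[[10,1.6,-0.5],[0,0,0],0.5],[[20,0,0],[0,0,0],0.5],[[20,0,0],[0,0,0],0.5],[[20,0,0],[0,0,0],0.5],[[8,0,0],[0,0,0],0.5],[[0,0,0],[0,0,0],0.5],[[0,0,0],[0,0,0],0.4],[[0,0,0],[0,0,0],0.4]]'

```text
time: 14.83
eef_pos: [0.4628, -0.2281, 0.0487]
orientation: [[0.002, 0.981, 0.193], [-0.0, 0.193, -0.981], [-1.0, 0.001, 0.001]]
ft_force: [0.1, -0.2, 0.4]
opening: 0.427
```

```bash
python3 go.py 461.7 -228.2 47.5 101.1
python3 - <<'E'
from h import *
t=dict(np.load("top6.npz"));W=pts(t)
o=np.array([533.84,113.79]);th=np.radians(9.35);ex=np.array([np.cos(th),np.sin(th)]);ey=np.array([-ex[1],ex[0]])
w=W[240:290,255:295];k=(w[...,2]>.08)&(w[...,2]<.1);q=w[k]*1000
X=(q[:,:2]-o)@ex;Y=(q[:,:2]-o)@ey
print(k.sum(),"z",np.median(q[:,2]),"x",X.min(),X.max(),"y",Y.min(),Y.max(),cv2.minAreaRect(q[:,:2].astype(np.float32)))
E
```

```text
t 14.83 pos [ 462.77 -228.13   48.73] jaw -78.87 shift [ 1.23 -1.07 -0.14] len 1.6 turn_x 0.0005 F [ 0.08 -0.23  0.36] op 0.427 tilt [ 1.6e-03 -4.0e-04 -1.0e+00]
tilt fix rotvec(tool) [ 0.      0.0007 -0.0015]
251 z 90.27127746710892 x -9.84962100616432 39.79119797910475 y -20.246037367088384 -4.953066470538456 ((550.6878051757812, 103.81553649902344), (49.68635177612305, 15.044373512268066), 8.70086669921875)
```

Request:
apply_moves --moves '[[[1,-1.1,0],[0,0,0],0.3],[[0,0,0],[0,0,0],0],[[0,0,0],[0,0,0],0],[[0,0,0],[0,0,0],0],[[0,0,0],[0,0,0],0],[[0,0,0],[0,0,0],0],[[0,0,0],[0,0,0],0]]'

```text
time: 15.42
eef_pos: [0.4609, -0.2283, 0.047]
orientation: [[0.0, 0.981, 0.193], [-0.0, 0.193, -0.981], [-1.0, 0.0, 0.0]]
ft_force: [-0.8, 0.6, 5.1]
opening: 0.115
```

Request:
apply_moves --moves '[[[-5,0,0],[0,0,0],0],[[-15,0,0],[0,0,0],0],[[-25,0,0],[0,0,0],0],[[-35,0,0],[0,0,0],0],[[-10,0,0],[0,0,0],0],[[0,0,0],[0,0,0],0],[[0,0,0],[0,0,0],0]]'

```text
time: 16.0
eef_pos: [0.4605, -0.228, 0.1365]
orientation: [[0.001, 0.981, 0.192], [0.001, 0.192, -0.981], [-1.0, 0.001, -0.0]]
ft_force: [0.5, -0.6, -3.9]
opening: 0.108
```

```bash
python3 go.py 531.3 153.9 140 99.35
python3 - <<'E'
from h import *
c=cam("side");i=c["image"][80:260,260:420];save("side7.png",cv2.resize(i,None,fx=4,fy=3.3))
E
```

```text
t 16.0 pos [ 460.49 -227.99  136.53] jaw -78.93 shift [  -3.2   142.82 -361.18] len 388.4 turn_x 0.03 F [ 0.53 -0.64 -3.85] op 0.108 tilt [ 7.e-04  6.e-04 -1.e+00]
tilt fix rotvec(tool) [-0.     -0.0004 -0.0008]
```

View pics/side7.png

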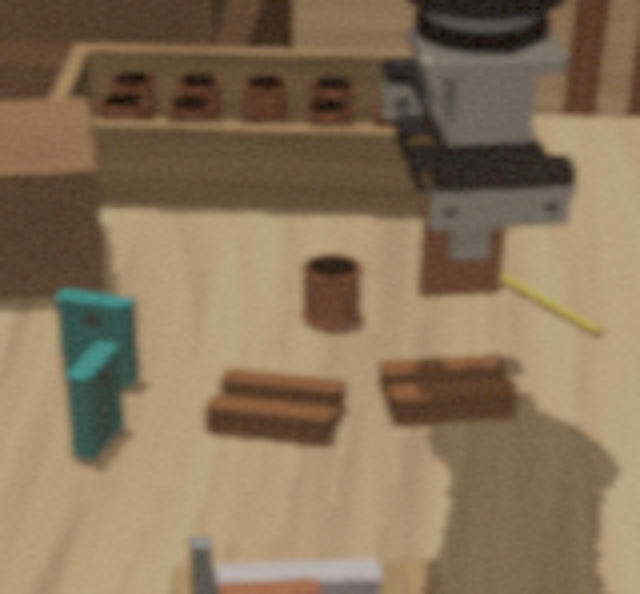

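Request:
apply_moves --moves '[[[-15,5,-13],[0,0,0],0],[[-10,12,-30],[0,0,0],0],[[0,14,-35],[0,0,0],0],[[0,14,-35],[0,0,0],0],[[0,14,-35],[0,0,0],0],[[0,14,-35],[0,0,0],0],[[0,14,-35],[0,0,0],0],[[0,14,-35],[0,0,0],0],[[0,14,-35],[0,0,0],0],[[0,12,-32],[0,0,0],0],[[0,10,-26],[0,0,0],0],[[0,5.8,-15.2],[0.03,0,0],0]]'

```text
time: 17.05
eef_pos: [0.5307, 0.1562, 0.1592]
orientation: [[-0.003, 0.986, 0.165], [-0.002, 0.165, -0.986], [-1.0, -0.003, 0.001]]
ft_force: [0.2, -0.4, -2.8]
opening: 0.112
```

Request:
apply_moves --moves '[[[0,0,0],[0,0,0],0],[[0,0,0],[0,0,0],0],[[0,0,0],[0,0,0],0]]'

```text
time: 17.3
eef_pos: [0.5303, 0.153, 0.1599]
orientation: [[-0.003, 0.987, 0.163], [-0.002, 0.163, -0.987], [-1.0, -0.003, 0.001]]
ft_force: [0.5, 0.3, -2.3]
opening: 0.111
```

```bash
python3 go.py 531.3 153.9 85 99.35
```

```text
t 17.3 pos [530.29 152.97 159.94] jaw -80.6 shift [74.93  1.38 -0.84] len 74.9 turn_x 0.0008 F [ 0.5   0.26 -2.32] op 0.111 tilt [-0.0029 -0.0017 -1.    ]
tilt fix rotvec(tool) [-0.      0.0012  0.0032]
```

Request:
apply_moves --moves '[[[5,1,-0.8],[0,0,0],0],[[20,0,0],[0,0,0],0],[[25,0,0],[0,0,0],0],[[15,0,0],[0,0,0],0],[[8,0,0],[0,0,0],0],[[0,0,0],[0,0,0],0],[[0,0,0],[0,0,0],0],[[0,0,0],[0,0,0],0]]'

```text
time: 17.97
eef_pos: [0.533, 0.1547, 0.0897]
orientation: [[0.002, 0.987, 0.163], [0.001, 0.163, -0.987], [-1.0, 0.002, -0.0]]
ft_force: [-0.4, 0.9, -3.5]
opening: 0.114
```

```bash
python3 go.py 531.3 153.9 77 99.35
python3 - <<'E'
from h import *
c=cam("side");np.savez("side8.npz",**c);i=c["image"][220:340,290:390];save("side8.png",cv2.resize(i,None,fx=6,fy=5,interpolation=cv2.INTER_CUBIC))
E
```

```text
t 17.97 pos [532.99 154.74  89.68] jaw -80.62 shift [12.68 -1.82  0.56] len 12.8 turn_x 0.0005 F [-0.4   0.87 -3.45] op 0.114 tilt [ 1.5e-03  6.0e-04 -1.0e+00]
tilt fix rotvec(tool) [-0.     -0.0004 -0.0016]
```

View pics/side8.png

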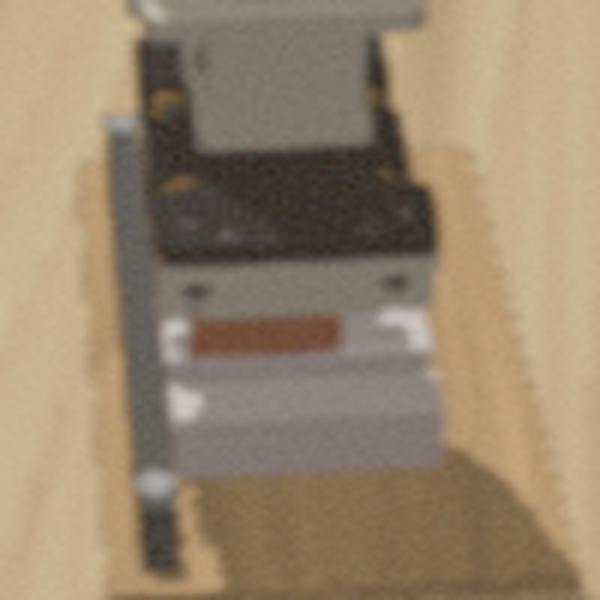

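Request:
apply_moves --moves '[[[4,0,0.5],[0,0,0],0],[[3,0,0],[0,0,0],0],[[2,0,0],[0,0,0],0],[[1.5,0,0],[0,0,0],0],[[1.5,0,0],[0,0,0],0],[[0,0,0],[0,0,0],0],[[0,0,0],[0,0,0],0]]'

```text
time: 18.6
eef_pos: [0.5322, 0.1542, 0.0766]
orientation: [[-0.0, 0.987, 0.163], [-0.0, 0.163, -0.987], [-1.0, -0.0, 0.0]]
ft_force: [-0.2, 0.2, -2.4]
opening: 0.113
```

```bash
python3 go.py 531.3 153.9 77 99.35
```

```text
t 18.6 pos [532.25 154.17  76.55] jaw -80.61 shift [-0.45 -0.98  0.11] len 1.1 turn_x 0.0006 F [-0.16  0.15 -2.43] op 0.113 tilt [-2.e-04 -2.e-04 -1.e+00]
tilt fix rotvec(tool) [0.     0.0002 0.0002]
```

Request:
apply_moves --moves '[[[1,0,0],[0,0,0],0],[[1,0,0],[0,0,0],0],[[1,0,0],[0,0,0],0],[[0,0,0],[0,0,0],0]]'

```text
time: 18.93
eef_pos: [0.5322, 0.1541, 0.0734]
orientation: [[-0.0, 0.987, 0.163], [-0.0, 0.163, -0.987], [-1.0, -0.0, 0.0]]
ft_force: [-0.2, -0.3, -2.8]
opening: 0.109
```

Request:
apply_moves --moves '[[[1.5,0,0],[0,0,0],0],[[1.5,0,0],[0,0,0],0],[[0,0,0],[0,0,0],0]]'

```text
time: 19.18
eef_pos: [0.5321, 0.1541, 0.0703]
orientation: [[-0.0, 0.987, 0.163], [-0.0, 0.163, -0.987], [-1.0, -0.0, 0.0]]
ft_force: [0.3, -0.4, -2.5]
opening: 0.111
```

Request:
apply_moves --moves '[[[2,0,0],[0,0,0],0],[[2,0,0],[0,0,0],0],[[2,0,0],[0,0,0],0],[[2,0,0],[0,0,0],0],[[0,0,0],[0,0,0],0]]'

```text
time: 19.6
eef_pos: [0.532, 0.154, 0.0621]
orientation: [[-0.001, 0.987, 0.163], [-0.0, 0.163, -0.987], [-1.0, -0.001, 0.0]]
ft_force: [-1.0, 0.2, -2.9]
opening: 0.112
```

Request:
apply_moves --moves '[[[2,0,0],[0,0,0],0],[[2,0,0],[0,0,0],0],[[2,0,0],[0,0,0],0],[[0.5,0,0],[0,0,0],0],[[0,0,0],[0,0,0],0],[[0,0,0],[0,0,0],0]]'

```text
time: 20.1
eef_pos: [0.5323, 0.1541, 0.0561]
orientation: [[-0.0, 0.987, 0.163], [-0.0, 0.163, -0.987], [-1.0, -0.0, 0.0]]
ft_force: [0.9, -0.2, -2.4]
opening: 0.11
```

Request:
apply_moves --moves '[[[1,0,0],[0,0,0],0],[[0,0,0],[0,0,0],0]]'

```text
time: 20.27
eef_pos: [0.5323, 0.1542, 0.0551]
orientation: [[0.0, 0.987, 0.163], [0.0, 0.163, -0.987], [-1.0, 0.0, -0.0]]
ft_force: [-0.7, 1.0, -3.4]
opening: 0.117
```

Request:
apply_moves --moves '[[[1,0,0],[0,0,0],0],[[0,0,0],[0,0,0],0]]'

```text
time: 20.43
eef_pos: [0.5322, 0.1541, 0.054]
orientation: [[-0.0, 0.987, 0.163], [-0.0, 0.163, -0.987], [-1.0, -0.0, -0.0]]
ft_force: [-0.1, 0.7, -3.4]
opening: 0.112
```

Request:
apply_moves --moves '[[[0.6,0,0],[0,0,0],0],[[0,0,0],[0,0,0],0]]'

```text
time: 20.6
eef_pos: [0.5323, 0.1541, 0.0535]
orientation: [[-0.0, 0.987, 0.163], [-0.0, 0.163, -0.987], [-1.0, -0.0, 0.0]]
ft_force: [-0.7, 0.3, -3.6]
opening: 0.11
```

Request:
apply_moves --moves '[[[0.5,0,0],[0,0,0],0],[[0,0,0],[0,0,0],0]]'

```text
time: 20.77
eef_pos: [0.5323, 0.1542, 0.0531]
orientation: [[0.0, 0.987, 0.163], [0.0, 0.163, -0.987], [-1.0, 0.0, 0.0]]
ft_force: [-0.0, -0.0, -3.3]
opening: 0.113
```

Request:
apply_moves --moves '[[[0.4,0,0],[0,0,0],0],[[0,0,0],[0,0,0],0]]'

```text
time: 20.93
eef_pos: [0.5323, 0.1542, 0.053]
orientation: [[0.0, 0.987, 0.163], [-0.0, 0.163, -0.987], [-1.0, 0.0, 0.0]]
ft_force: [-1.9, 0.4, 1.9]
opening: 0.113
```

Request:
apply_moves --moves '[[[0.3,0,0],[0,0,0],0],[[0,0,0],[0,0,0],0]]'

```text
time: 21.1
eef_pos: [0.5324, 0.1542, 0.0527]
orientation: [[0.0, 0.987, 0.163], [0.0, 0.163, -0.987], [-1.0, 0.0, -0.0]]
ft_force: [-1.4, -0.1, 4.2]
opening: 0.11
```

Request:
apply_moves --moves '[[[0,1,0],[0,0,0],0],[[0,1.5,0],[0,0,0],0],[[0,1.5,0],[0,0,0],0],[[0,1.5,0],[0,0,0],0],[[0,1,0],[0,0,0],0],[[0,0,0],[0,0,0],0]]'

```text
time: 21.6
eef_pos: [0.5388, 0.1551, 0.0523]
orientation: [[-0.0, 0.987, 0.163], [-0.0, 0.163, -0.987], [-1.0, -0.0, 0.0]]
ft_force: [-4.7, -1.6, 3.8]
opening: 0.109
```

Request:
apply_moves --moves '[[[0,0.7,0],[0,0,0],0],[[0,0,0],[0,0,0],0]]'

```text
time: 21.77
eef_pos: [0.5394, 0.1552, 0.0523]
orientation: [[-0.0, 0.987, 0.163], [-0.0, 0.163, -0.987], [-1.0, -0.0, 0.0]]
ft_force: [-3.2, -0.6, 4.3]
opening: 0.112
```

Request:
apply_moves --moves '[[[0,0.7,0],[0,0,0],0],[[0,0,0],[0,0,0],0]]'

```text
time: 21.93
eef_pos: [0.5401, 0.1554, 0.0524]
orientation: [[-0.0, 0.987, 0.163], [-0.0, 0.163, -0.987], [-1.0, -0.0, 0.0]]
ft_force: [-3.8, -1.3, 4.7]
opening: 0.113
```

Request:
apply_moves --moves '[[[0,0.7,0],[0,0,0],0],[[0,0,0],[0,0,0],0]]'

```text
time: 22.1
eef_pos: [0.5409, 0.1555, 0.0524]
orientation: [[0.0, 0.987, 0.163], [-0.0, 0.163, -0.987], [-1.0, 0.0, 0.0]]
ft_force: [-4.7, -1.0, 4.6]
opening: 0.112
```

Request:
apply_moves --moves '[[[0,0.5,0],[0,0,0],0],[[0,0,0],[0,0,0],0]]'

```text
time: 22.27
eef_pos: [0.5413, 0.1557, 0.0524]
orientation: [[0.0, 0.987, 0.163], [0.0, 0.163, -0.987], [-1.0, 0.0, -0.0]]
ft_force: [-3.5, -0.9, 4.8]
opening: 0.112
```

Request:
apply_moves --moves '[[[0,0.5,0],[0,0,0],0],[[0,0,0],[0,0,0],0]]'

```text
time: 22.43
eef_pos: [0.5417, 0.1557, 0.0523]
orientation: [[-0.0, 0.987, 0.163], [-0.0, 0.163, -0.987], [-1.0, -0.0, -0.0]]
ft_force: [-4.1, -1.4, 4.2]
opening: 0.113
```

Request:
apply_moves --moves '[[[0,0.5,0],[0,0,0],0],[[0,0,0],[0,0,0],0]]'

```text
time: 22.6
eef_pos: [0.5418, 0.1557, 0.0523]
orientation: [[-0.001, 0.987, 0.163], [-0.0, 0.163, -0.987], [-1.0, -0.001, 0.0]]
ft_force: [-6.7, -0.7, 6.6]
opening: 0.105
```

Request:
apply_moves --moves '[[[0,0.5,0],[0,0,0],0],[[0,0,0],[0,0,0],0]]'

```text
time: 22.77
eef_pos: [0.5418, 0.1557, 0.0523]
orientation: [[-0.002, 0.987, 0.163], [-0.0, 0.163, -0.987], [-1.0, -0.002, 0.0]]
ft_force: [-8.8, 0.9, 6.7]
opening: 0.108
```

Request:
apply_moves --moves '[[[0,0.5,0],[0,0,0],0],[[0,0,0],[0,0,0],0]]'

```text
time: 22.93
eef_pos: [0.5418, 0.1557, 0.0523]
orientation: [[-0.002, 0.987, 0.163], [-0.001, 0.163, -0.987], [-1.0, -0.002, 0.0]]
ft_force: [-11.1, 0.3, 9.3]
opening: 0.114
```

Request:
apply_moves --moves '[[[-0.3,-0.6,0],[0,0,0],0],[[0,0,0],[0,0,0],0],[[0,0,0],[0,0,0],0.25],[[0,0,0],[0,0,0],0.25],[[0,0,0],[0,0,0],0.25],[[0,0,0],[0,0,0],0.25]]'

```text
time: 23.43
eef_pos: [0.5434, 0.1562, 0.0528]
orientation: [[0.001, 0.987, 0.163], [0.001, 0.163, -0.987], [-1.0, 0.001, -0.0]]
ft_force: [-0.4, 0.3, -0.2]
opening: 0.243
```

Request:
apply_moves --moves '[[[-3,0,0],[0,0,0],0.25],[[-15,0,0],[0,0,0],0.25],[[-30,0,0],[0,0,0],0.25],[[-30,0,0],[0,0,0],0.25],[[-35,0,0],[0,0,0],0.25],[[-30,0,0],[0,0,0],0.25],[[0,0,0],[0,0,0],0.25]]'

```text
time: 24.02
eef_pos: [0.5461, 0.1572, 0.2029]
orientation: [[0.01, 0.986, 0.164], [0.005, 0.164, -0.986], [-1.0, 0.011, -0.003]]
ft_force: [1.1, 1.6, -0.1]
opening: 0.248
```

Request:
apply_moves --moves '[[[0,0,15],[0,0,0],0.3],[[0,0,35],[0,0,0],0.3],[[0,0,40],[0,0,0],0.3],[[0,0,40],[0,0,0],0.3],[[0,0,40],[0,0,0],0.3],[[0,0,40],[0,0,0],0.3],[[0,0,40],[0,0,0],0.3],[[0,0,40],[0,0,0],0.3],[[0,0,20],[0,0,0],0.3],[[0,0,0],[0,0,0],0.3],[[0,0,0],[0,0,0],0.3]]'

```text
time: 24.93
eef_pos: [0.5931, -0.1514, 0.1952]
orientation: [[-0.0, 0.987, 0.16], [-0.0, 0.16, -0.987], [-1.0, -0.0, -0.0]]
ft_force: [-0.5, 0.4, -0.1]
opening: 0.299
```

```bash
python3 go.py 531.3 153.9 77 99.35
python3 - <<'E'
from h import *
t=cam("top");s=cam("side");save("top9.png",t["image"]);save("side9.png",s["image"]);save("top9c.png",cv2.resize(t["image"][220:340,195:350],None,fx=5,fy=5,interpolation=cv2.INTER_CUBIC))
W=pts(t)
o=np.array([533.84,113.79]);th=np.radians(9.35);ex=np.array([np.cos(th),np.sin(th)]);ey=np.array([-ex[1],ex[0]])
w=W[220:310,200:300].reshape(-1,3)*1000;w=w[(w[:,2]>80)&(w[:,2]<100)]
X=(w[:,:2]-o)@ex;Y=(w[:,:2]-o)@ey
for lo,hi in((-35,10),(15,60)):
    k=(Y>lo)&(Y<hi)&(X<60)&(X>-50);print(k.sum(),"z",np.percentile(w[k,2],[5,50,95]),"x",X[k].min(),X[k].max(),"y",Y[k].min(),Y[k].max(),cv2.minAreaRect(w[k,:2].astype(np.float32)))
E
```

```text
t 24.93 pos [ 593.07 -151.45  195.23] jaw -80.78 shift [ 118.25  -12.   -311.29] len 333.2 turn_x -0.0022 F [-0.55  0.45 -0.14] op 0.299 tilt [-3.e-04 -0.e+00 -1.e+00]
tilt fix rotvec(tool) [ 0.     -0.0001  0.0003]Traceback (most recent call last):
  File "<stdin>", line 8, in <module>
    return _quantile_unchecked(
        a, q, axis, out, overwrite_input, method, keepdims, weights)
    return _ureduce(a,
                    func=_quantile_ureduce_func,
    ...<5 lines>...
                    overwrite_input=overwrite_input,
                    method=method)
    r = func(a, **kwargs)
    result = _quantile(arr,
                       quantiles=q,
    ...<2 lines>...
                       out=out,
                       weights=wgt)
    slices_having_nans = np.isnan(arr[-1, ...])
                                  ~~~^^^^^^^^^
IndexError: index -1 is out of bounds for axis 0 with size 0
```

View pics/top9.png

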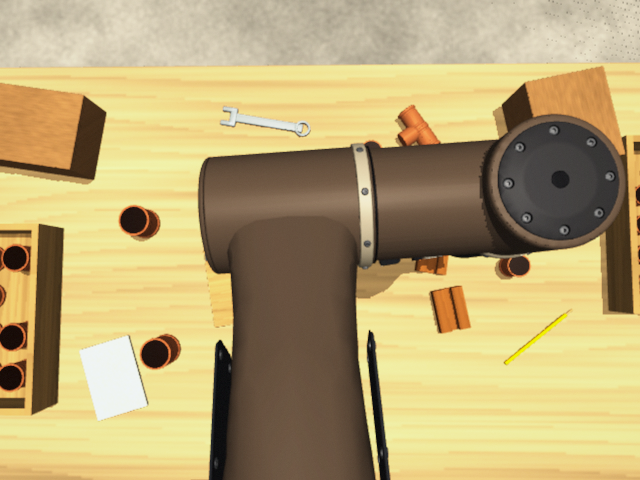

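View pics/side9.png

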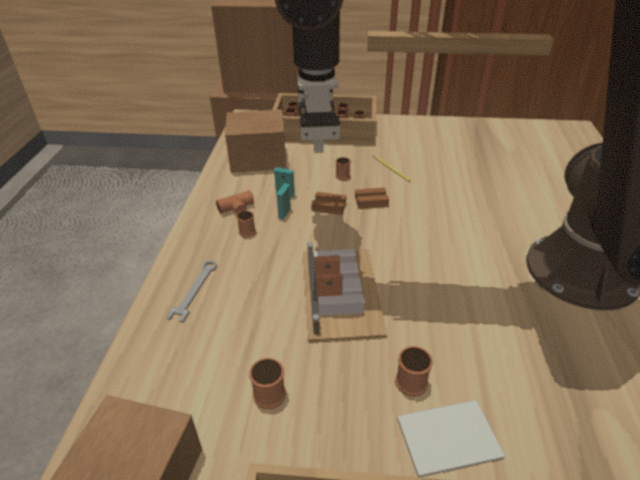

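View pics/top9c.png

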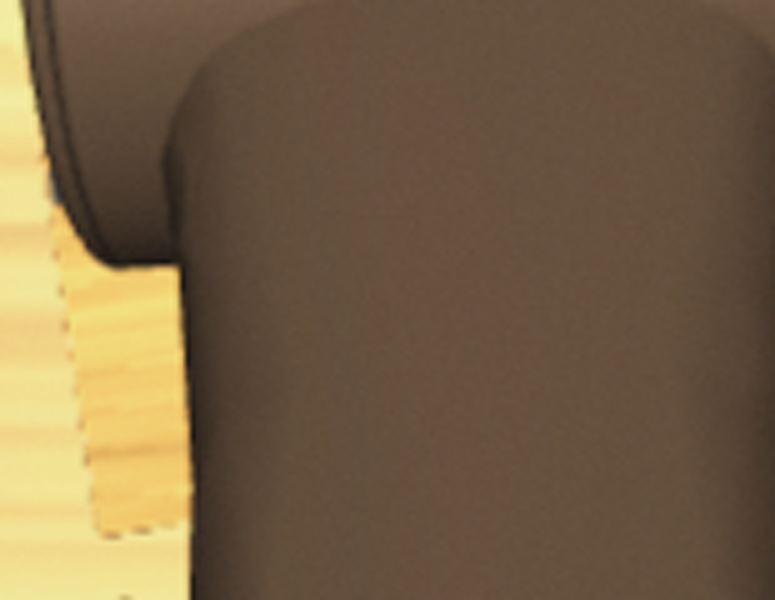

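Request:
apply_moves --moves '[[[0,-14,6],[0,0,0],0.3],[[0,-25,12],[0,0,0],0.3],[[0,-25,12],[0,0,0],0.3],[[0,-25,12],[0,0,0],0.3],[[0,-25,12],[0,0,0],0.3],[[0,-20,12],[0,0,0],0.3],[[0,-7,12],[0,0,0],0.3],[[0,0,0],[0,0,0],0.3],[[0,0,0],[0,0,0],0.3],[[0,0,0],[0,0,0],0.3]]'

```text
time: 25.87
eef_pos: [0.4671, -0.2492, 0.1959]
orientation: [[0.001, 0.986, 0.164], [-0.0, 0.164, -0.986], [-1.0, 0.001, 0.0]]
ft_force: [0.4, -0.2, 0.2]
opening: 0.3
```

Run:
```python
from h import *
t=cam("top");s=cam("side");save("top10c.png",cv2.resize(t["image"][220:340,195:350],None,fx=5,fy=5,interpolation=cv2.INTER_CUBIC))
save("side10c.png",cv2.resize(s["image"][230:350,290:390],None,fx=6,fy=5,interpolation=cv2.INTER_CUBIC))
W=pts(t)
o=np.array([533.84,113.79]);th=np.radians(9.35);ex=np.array([np.cos(th),np.sin(th)]);ey=np.array([-ex[1],ex[0]])
w=W[220:310,200:300].reshape(-1,3)*1000;w=w[(w[:,2]>80)&(w[:,2]<100)]
X=(w[:,:2]-o)@ex;Y=(w[:,:2]-o)@ey
for lo,hi in((-35,10),(15,60)):
    k=(Y>lo)&(Y<hi)&(X<60)&(X>-50);print(k.sum(),"z",np.percentile(w[k,2],[5,50,95]),"x",X[k].min(),X[k].max(),"y",Y[k].min(),Y[k].max(),cv2.minAreaRect(w[k,:2].astype(np.float32)))
o=robot.observe();print(o["time"],o["eef_pos"],o["ft_force"],o["dq"])
```

```text
250 z [85.71779544 90.12645478 92.76368947] x -9.824344775497208 39.832768838453 y -20.056232043065833 -4.7575896028193725 ((550.656494140625, 103.99417114257812), (49.653133392333984, 15.27394962310791), 9.400954246520996)
179 z [84.86298369 90.01013559 92.61363286] x -9.992876784278062 39.7948925212729 y 32.64274022421243 42.95431635203726 ((542.402587890625, 153.50064086914062), (49.790306091308594, 10.292755126953125), 9.312698364257812)
25.9667 [ 0.46726525 -0.24908128  0.1956504 ] [ 0.20830892 -0.7588984  -0.13513366] [-0.00086365  0.0059473   0.00090893  0.00027757  0.00059812  0.00277185]
```

View pics/top10c.png

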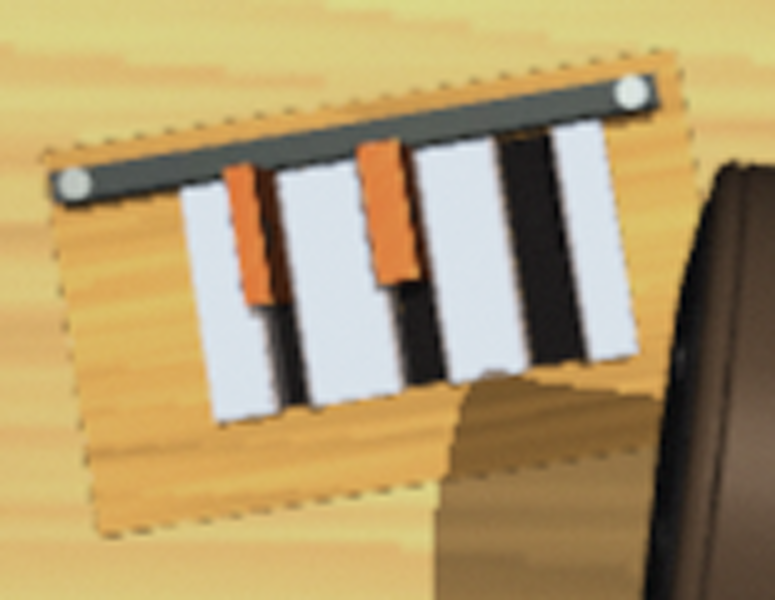

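View pics/side10c.png

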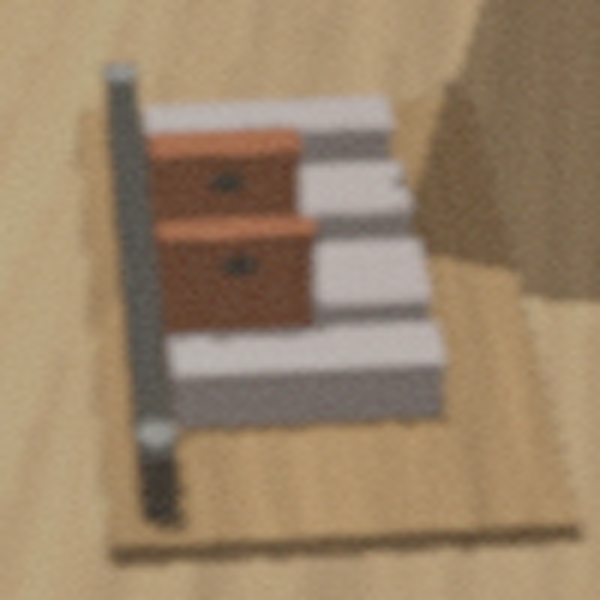

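Both plates stand in the right slots. In the top crop the thin one is at about (250,235) and the thick one at about (390,210). Both front edges measure x ≈ 39.8 mm against the stop face at 40, and the tops are at ≈ 90 mm.

```bash
python3 -c "
from station import robot
print(robot.finish_job())"
```

```text
the job is handed in; nothing more can be done
None
```

Both plates are in the gauge, upright and against the stop bar, and I handed the job in at about 26 s. The 10 mm plate is in the 12 mm slot and the 15 mm plate is in the 17 mm slot. I lowered each until I felt the floor, slid it until the stop held it, then let go.

- **Position:** in the final top view both plate edges measured x ≈ 39.8 mm, against a stop face at 40 mm. Both are in line with the slots, within the accuracy of the depth readings. Their tops read about 90 mm, against 91 expected; before the move they also read about 0.7 mm low.
- **Forces:** the hardest push I read was about 11 N sideways and 12 N downwards, within the 35 N limit. These are the readings at the end of each move, not continuous peaks.
- **Surroundings:** nothing in the pictures had visibly moved: the couplings and the turquoise plates are where they were. I did not measure the couplings again at the end.
- **Disagreement:** the two cameras and the arm differed by about 2–4 mm across the slots. I aimed between the estimates, and both plates dropped in without touching the slot edges.

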